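# Seat the carving blank and hold the chip extractor gate open

## Robot

A 7-joint arm with a two-finger parallel gripper is mounted at the origin on the work surface. World frame = base frame: x ahead of the robot, y to its left, z up, the work surface at z = 0. Lengths are in m, angles in rad, forces in N, time in s.
With the tool pointing down it reaches from about 0.4 to 0.85 m from the base axis. Payload 4.4 kg.
Tool frame: the origin (TCP) lies at the very end of the fingers, on their centre line; the grasp point (between the pads) lies 19 mm behind it (manip.hold_point_z is the distance from the TCP to the grasp point, in m); z points along the fingers, y is the direction in which the jaws open and shut (so a half turn about z gives the same grasp; the last joint's range is limited). The gripper opens to 94 mm and grips with 3 to 60 N. Pads are 16 mm wide; open, the fingers measure 119 mm over their backs; the gripper's body (75 mm by 177 mm) begins 78 mm behind the grasp point.
Start: joints at [1.282, 0.628, 0.038, 1.517, -0.027, 0.996, -0.02], TCP at [0.144, -0.634, 0.177] pointing down, gripper open.
Joint ranges: [-3.06, 3.06], [-0.37, 2.12], [-1.25, 1.32], [0.18, 2.47], [-1.1, 4.24], [0.23, 1.98], [-2.94, 2.94]. Speed limits (rad/s): [2.57, 2.57, 3.14, 3.14, 3.14, 3.14, 3.14].

## Interface

Orientations are given as a 3x3 rotation matrix whose columns are the frame's x, y, z axes.
In Python, from workcell import manip gives the robot as it stands.
- The arm moves only by the shell command python3 -m crank 'ROWS' [FORCE]. ROWS is text: rows parted by semicolons, each of 7 numbers parted by spaces: the opening, from 0 (shut) to 1 (fully open), then the shift along the tool's x, y, z scaled (see below), then the turn, a rotation vector about the tool's x, y, z scaled (see below). In form: gripper tx ty tz ax ay az; .... A call has 1 to 20 rows; each row shifts and turns the commanded pose from where the row before left it, along the tool's axes as they then stand; what a row does not reach is not made up. The controller multiplies each number of a shift by 20 mm and each number of a turn by 5 degrees. A row lasts 1/10 s, in which the tool goes at most 50 mm and 8.59 degrees, less where a joint would pass 70% of its speed; a pose out of reach is approached as far as the arm can. A call with a number of a shift or a turn outside -1 to 1 is refused whole. A call with a gripper value outside its range is refused whole. The fingers move at their own pace and stop on an object; FORCE is the grip in N (left out, the last holds). Time passes only in rows, so rows that do not move let the fingers close. It gives the time, the measured TCP pose, the force and the opening at its end, in the units of the state.
- manip.observe(): the state, without advancing time (a new reading comes with each control period).
- manip.get_image(name): name is "scene" or "top"; returns a dict with "img" (480x640x3 uint8, red, green, blue), "vfov" (degrees; the focal length in pixels is half the picture's height over the tangent of half this angle, whatever the lens; pixels are square), "cx", "cy" (the principal point, pixels), "world_to_cam" (4x4, takes a point from world to camera coordinates). Camera axes: x right, y up, looking along -z (the intrinsics and any distortion apply to the point x, -y, -z); pixel columns grow to the right and rows downward; lengths in m; the calibration is good to about 2 mm. A picture is of the moment at which its call begins. There is no depth.
- manip.job_done(): hands the job in, once; it reports no verdict.
Trained networks look in the newest picture that a camera, given by its name, has taken for a name from the list of things; names that differ only in an ending like _2 or _b are one class to them, and where a whole thing is asked for, a point or a joint stands for the part that bears it (a point fixed in the world has none). Each returns a list of dicts, best first, with "score" (0 to 1); they miss things now and then, are a little off and sometimes report something else, mostly with a low value. They report only what shows in the picture. A call takes as long as a camera call. They do not tell look-alikes from the thing itself.
- manip.boxes_of(camera, name): "xy" ([column, row] as shares, 0 to 1, of the picture: columns of its width, rows of its height, amid what is visible of it).
- manip.mark_of(camera, name): "xy" ([column, row] as shares, 0 to 1, of the picture: columns of its width, rows of its height: a listed point, or the origin of a listed thing).
The state is a dict: "t": time; "joint_pos": joint angles; "joint_vel": joint speeds; "tau": joint torques, N m; "ee_pos": TCP position; "tool_rot": TCP orientation; "force": force on the tool from outside, world axes, zero at the start; "torque": the same for the moment, N m; "finger_gap": opening from 0.0 (shut) to 1.0 (fully open).
Only numpy, scipy, OpenCV 4.12 (cv2) and the standard library are available. Lean on these libraries where they do the work, as an engineer would, in place of code of your own. Each camera call takes 0.05 s, during which the arm holds its last target. There are 200 camera calls.

## Task

Get the bench ready for carving: lower the wooden blank (do not drop it) into the two yellow V rests of the cradle, lying along the cradle and roughly centred on it, and let go of it. Then pull the blue chip extractor's spring-return gate out by its black grip until the gate's yellow pointer stands beside the orange clip, within the clip's width, and finish while still holding it there; the gate springs shut if released. Leave the mushroom, the bowl and the brush where they are.

Things in the scene. Friction and masses are not known exactly. Their poses are not given: they have to be found in the camera images.
- log: Carving blank: a straight wooden branch piece hewn to eight flat sides, 46 mm across flats, 170 mm long, 0.14 to 0.28 kg, brown with dark bark patches. At the start it lies on the bench on one flat. Origin: middle of the flat that is underneath at the start; x along its length, z up at the start. Its two ends are alike.
- log_center (a point): Centre of the blank, 23 mm above the bench at the start; axes as log.
- cradle: Fixed plywood cradle: base 150 x 90 x 14 mm with two narrow yellow V rests, each 18 mm thick along x, at x = -55 and +55 mm (92 mm free between them). The 90 degree V opens upward; its bottom line runs along x 68 mm above the bench, its arms reach 26 mm out in y and 94 mm up. Origin: under the base's centre, on the bench; z up.
- cradle_seat (a point): Where the centre of the seated blank belongs: above the cradle's origin, 100.5 mm above the bench; axes as cradle. The blank fits lying along x, with a flat on each V face and a flat on top.
- extractor: Fixed blue chip extractor intake, a box reaching from x = -110 to +90 mm and y = -60 to +60 mm, 86 mm high with its two aluminium rails, and a black hose stub (radius 30 mm, up to x = +123 mm) behind. Origin on the bench, straight below the middle of the closed gate's grip; its -x is the way the gate is pulled, roughly towards the robot; z up.
- gate (a joint): Travel of the gate in m: 0 = closed against its stop (as at the start), growing as it is pulled along the extractor's -x, at most 0.090. A spring pulls it shut: 5 N when closed, 1 N more per 10 mm. The gate is a steel plate in the top of the extractor, top face 86 mm above the bench.
- grip_point (a point): Point in the black upright grip plate on the gate, the part to hold: 14 mm thick (along x), 50 mm wide (along y), from 86 to 136 mm above the bench. The point is in its middle in x and y, 116 mm above the bench, a good height to pinch it at from above with the fingers before and behind it (closing along x). Axes as the extractor; moves with the gate.
- gate_pointer (a point): Tip of the gate's yellow pointer, a 5 mm wide finger lying over the extractor's +y rail at the same x as the grip, 60 mm to the +y side of the grip's middle; moves with the gate; axes as the extractor.
- mark: Orange clip fixed on the extractor's +y side wall, 14 mm wide (along the extractor's x), 34 mm thick (in y), its inner face 2 mm beyond the pointer's tip, from 60 to 92 mm above the bench, 45 to 70 mm ahead (-x) of the closed gate's pointer. Origin: centre of its underside; axes as the extractor.
- mark_top (a point): Middle of the clip (in x and y), at the pointer's height; axes as the extractor. The gate is at the mark when the pointer has the same x, along the extractor, as this point.
- mushroom: Bystander: carved mushroom with a red cap with white dots, 68 mm across, 78 mm tall. Origin: centre of its foot.
- bowl: Bystander: turned wooden bowl, 90 mm across, 40 mm high. Origin: centre of its foot.
- brush: Bystander: bench brush lying on the bench, 160 mm long. Origin: at its middle, on the bench; handle to its -x.
Mind the look-alikes: they are no part of the job. What is shaped like the log but white is not meant.

How it is judged:
By the outcome, as a careful person would: the job done as asked, in the order asked, and still so for the second after the job is handed in, while the arm keeps its last pose, push and grip.
It also fails if it takes over 51 s, if anything falls off the work surface, if the arm or the gripper's body presses on something with over 40 N, if the wrist force passes 120 N, or if a joint passes its speed limit or range.

## Working session

There is one attempt and no reset: what is moved stays moved. The work goes in short steps, Python scripts to look and compute and a shell command to move; the robot and the scene stay as the last step left them, time stands still between calls to the robot, and variables do not carry over. Pictures are saved under pics/ and viewed, about 8 in all and at most 12, crops included, and the job is handed in when it is done.

```bash
mkdir -p pics
cat > h.py <<'E'
import numpy as np, cv2
from workcell import manip
def cam(n):
    d=manip.get_image(n); return d
def ray(d,uv):
    f=240/np.tan(np.radians(d['vfov'])/2)
    W=np.array(d['world_to_cam']); R=W[:3,:3]; t=W[:3,3]
    c=np.array([(uv[0]-d['cx'])/f, -(uv[1]-d['cy'])/f, -1.0])
    return -R.T@t, R.T@c
def onz(d,uv,z):
    o,r=ray(d,uv); return o+r*(z-o[2])/r[2]
def proj(d,p):
    f=240/np.tan(np.radians(d['vfov'])/2)
    c=np.array(d['world_to_cam'])@np.append(p,1); return np.array([d['cx']+f*c[0]/-c[2], d['cy']-f*c[1]/-c[2]])
def save(d,n,s=1,crop=None):
    im=d['img'][...,::-1]
    if crop: x0,y0,x1,y1=crop; im=im[y0:y1,x0:x1]
    cv2.imwrite('pics/'+n,cv2.resize(im,None,fx=s,fy=s,interpolation=cv2.INTER_CUBIC))
E
ls
python3 - <<'E'
from h import *
Z=dict(log=0,log_center=.023,cradle=0,cradle_seat=.1005,extractor=0,grip_point=.116,gate_pointer=.087,mark=.06,mark_top=.087,mushroom=0,bowl=0,brush=0)
for c in('scene','top'):
    d=cam(c); save(d,c+'0.png'); print(c,d['vfov'],d['cx'],d['cy'],[k for k in d if k not in('img',)], ray(d,(320,240))[0].round(3))
    for n,z in Z.items():
        for r in manip.mark_of(c,n)[:3]:
            uv=np.array(r['xy'])*[640,480]; print(n,round(r['score'],2),uv.round(1),onz(d,uv,z).round(3))
s=manip.observe(); print(s['t'],np.round(s['tool_rot'],3),s['ee_pos'],s['finger_gap'])
E
```

```text
h.py
pics
scene 43.11610658399861 319.1427869450741 242.9505123553718 ['vfov', 'cx', 'cy', 'world_to_cam'] [1.329 0.788 0.865]
log 0.97 [414.1 313.1] [0.524 0.339 0.   ]
log 0.92 [523.7 321.3] [ 0.4    0.519 -0.   ]
log 0.82 [464.1 381. ] [ 0.612  0.507 -0.   ]
log_center 0.88 [416.  308.2] [0.531 0.346 0.023]
log_center 0.71 [523.5 307.8] [0.389 0.508 0.023]
log_center 0.57 [467.6 375.8] [0.617 0.513 0.023]
cradle 0.86 [217.7 206.5] [ 0.525 -0.263  0.   ]
cradle_seat 0.6 [210.8 170.9] [ 0.524 -0.274  0.101]
extractor 0.33 [306.5 233.8] [ 0.464 -0.011 -0.   ]
gate_pointer 0.88 [307.9 235.5] [0.554 0.076 0.087]
mark 0.74 [333.2 233.1] [0.483 0.088 0.06 ]
mark_top 0.77 [333.2 223.5] [0.484 0.088 0.087]
mushroom 0.64 [253.7 331.9] [0.776 0.129 0.   ]
mushroom 0.16 [288.2 259.1] [0.564 0.022 0.   ]
bowl 0.94 [172.  280.5] [ 0.784 -0.118  0.   ]
brush 0.73 [384.  236.1] [0.35  0.136 0.   ]
top 48.711000637482975 318.6470527291626 239.7668638228723 ['vfov', 'cx', 'cy', 'world_to_cam'] [0.338 0.094 1.257]
log 0.84 [217. 261.] [0.527 0.337 0.   ]
log 0.71 [151.5 230.3] [0.602 0.498 0.   ]
log 0.56 [137.7 317.8] [0.392 0.518 0.   ]
log_center 0.88 [213.4 261.8] [0.522 0.341 0.023]
log_center 0.59 [135.  318.2] [0.39  0.516 0.023]
cradle 0.94 [469.2 260. ] [ 0.531 -0.268  0.   ]
cradle 0.51 [485.7 258. ] [ 0.536 -0.308  0.   ]
cradle_seat 0.63 [484.6 257.2] [ 0.522 -0.273  0.101]
extractor 0.94 [351.2 250.7] [0.553 0.015 0.   ]
extractor 0.45 [213.3 263.8] [0.521 0.345 0.   ]
grip_point 0.64 [355.4 241.1] [0.554 0.013 0.116]
gate_pointer 0.75 [326.1 241.8] [0.558 0.077 0.087]
mark_top 0.42 [320.6 272.4] [0.489 0.089 0.087]
mushroom 0.92 [307.1 160.9] [0.779 0.122 0.   ]
bowl 0.63 [410.8 159.2] [ 0.784 -0.136  0.   ]
brush 0.65 [298.7 335.8] [0.351 0.14  0.   ]
1.3 [[ 0.975  0.221  0.   ]
 [ 0.221 -0.975  0.   ]
 [ 0.    -0.    -1.   ]] [ 0.14365076 -0.63393764  0.17686072] 1.0002944000244527
```

View pics/scene0.png

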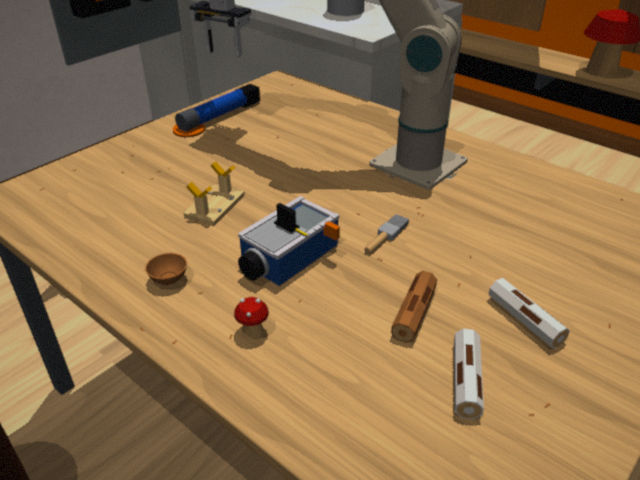

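View pics/top0.png

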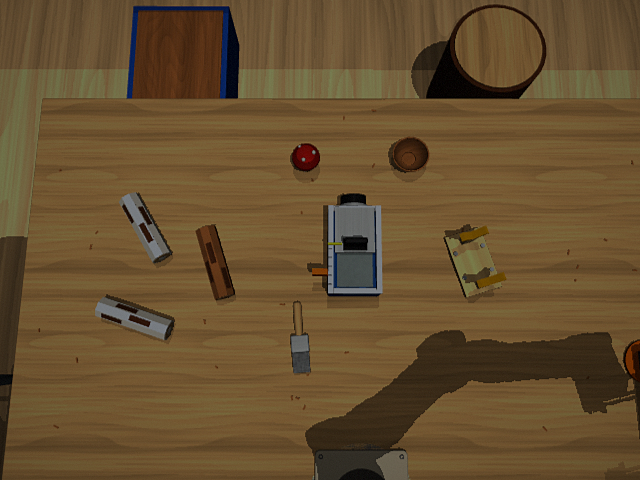

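Run:
```python
from h import *
for c in('top','scene'):
    d=cam(c); hsv=cv2.cvtColor(d['img'],cv2.COLOR_RGB2HSV)
    def box(x0,y0,x1,y1,lo,hi):
        m=cv2.inRange(hsv,lo,hi); k=np.zeros_like(m); k[y0:y1,x0:x1]=m[y0:y1,x0:x1]; return k
    B={'top':dict(log=(185,215,245,308),cr=(435,218,515,305),ex=(322,195,388,300)),'scene':dict(log=(385,265,445,345),cr=(180,155,250,225),ex=(235,190,350,285))}[c]
    if c=='top':
        save(d,'crop1.png',4,(180,200,380,345)); 
        m=box(*B['log'],(5,120,60),(15,255,255)); m=cv2.morphologyEx(m,cv2.MORPH_CLOSE,np.ones((9,9)))
        n,l,s,ce=cv2.connectedComponentsWithStats(m); i=1+s[1:,4].argmax()
        r=cv2.minAreaRect(np.argwhere(l==i)[:,::-1].astype(np.float32)); print('log',s[i],ce[i],r)
        pts=cv2.boxPoints(r); P=np.array([onz(d,p,.023) for p in pts]); print(P.round(4).tolist(),P.mean(0).round(4))
        e=P[1]-P[0],P[2]-P[1]; print([ (np.linalg.norm(v).round(4),np.degrees(np.arctan2(v[1],v[0])).round(1)) for v in e])
        b=box(*B['ex'],(90,0,100),(140,60,255))
    m=box(*B['cr'],(18,170,90),(30,255,255)); n,l,s,ce=cv2.connectedComponentsWithStats(m); o=s[1:,4].argsort()[::-1][:4]+1
    for i in o: print(c,'yel',s[i],ce[i].round(1),onz(d,ce[i],.085).round(4))
    m=box(*(B['ex'] if c=='scene' else (300,235,345,285)),(3,200,120),(16,255,255)); n,l,s,ce=cv2.connectedComponentsWithStats(m)
    for i in range(1,n): 
        if s[i,4]>10: print(c,'orange',s[i],ce[i].round(1),onz(d,ce[i],.092).round(4))
d=cam('top')
cv2.imwrite('pics/crop2.png',np.hstack([cv2.resize(d['img'][185:310,300:400,::-1],None,fx=4,fy=4,interpolation=2),cv2.resize(d['img'][210:310,430:520,::-1],(400,500),interpolation=2)]))
```

```text
log [ 195  225   38   76 1474] [213.97489824 262.64043419] ((213.8727264404297, 262.65069580078125), (75.92483520507812, 28.56271743774414), 81.99527740478516)
[[0.6056, 0.3892, 0.023], [0.6154, 0.3222, 0.023], [0.4366, 0.2913, 0.023], [0.4273, 0.3566, 0.023]] [0.5212 0.3398 0.023 ]
[(np.float64(0.0677), np.float64(-81.7)), (np.float64(0.1814), np.float64(-170.2))]
top yel [477 272  30  16 237] [491.5 279.5] [ 0.4739 -0.2905  0.085 ]
top yel [460 225  29  16 217] [474.  233.1] [ 0.579  -0.2574  0.085 ]
top orange [312 269  15   5  75] [319. 271.] [0.4914 0.0925 0.092 ]
scene yel [187 182  25  16 184] [197.4 190. ] [ 0.5882 -0.2507  0.085 ]
scene yel [211 161  24  16 168] [221.3 169.1] [ 0.4843 -0.2817  0.085 ]
scene orange [326 222  13   8  56] [332.2 225.3] [0.4961 0.0956 0.092 ]
```

View pics/crop1.png

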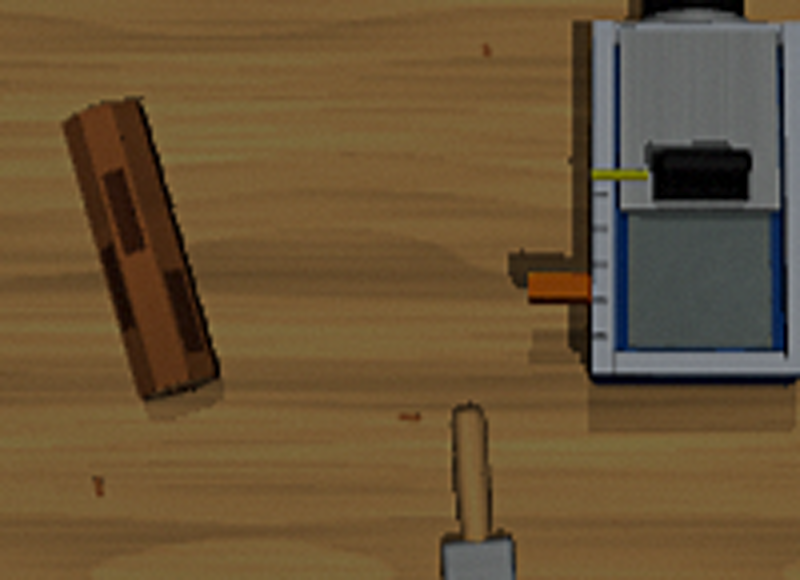

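View pics/crop2.png

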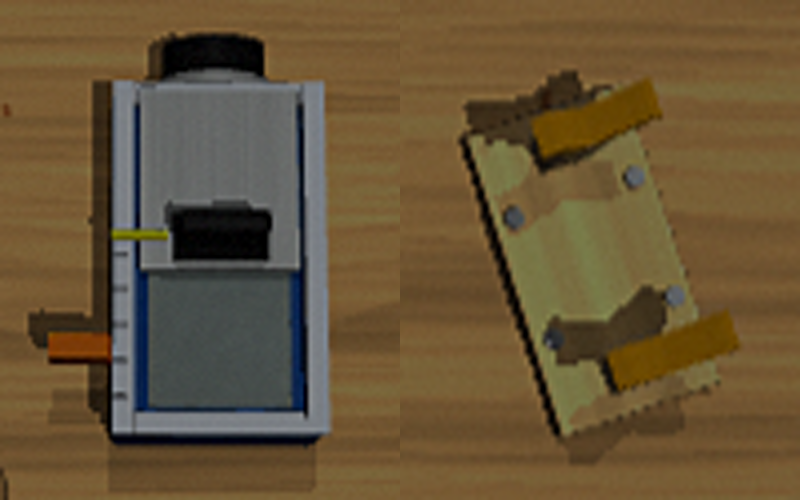

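Two white look-alikes at top-view pixels (146,227) and (135,317). The brown one at (215,262) is the blank, confirmed in the crop. Blank yaw is about 16°, cradle yaw about 17°, and the extractor is nearly square to the base. The pointer is at (326,243) and the clip at (319,271), about 61 mm apart.

```bash
python3 -m crank '1 0 0 -0.5 0 0 -0.66;1 0.99 -0.35 -0.25 0 0 0;1 0.99 -0.35 -0.25 0 0 0;1 0.99 -0.35 -0.25 0 0 0;1 0.99 -0.35 -0.25 0 0 0;1 0.99 -0.35 -0.25 0 0 0;1 0.99 -0.35 -0.25 0 0 0;1 0.99 -0.35 -0.25 0 0 0;1 0.99 -0.35 -0.25 0 0 0;1 0.99 -0.35 -0.25 0 0 0;1 0.99 -0.35 -0.25 0 0 0;1 0.99 -0.35 -0.25 0 0 0;1 0.99 -0.35 -0.25 0 0 0;1 0.99 -0.35 -0.25 0 0 0;1 0.99 -0.35 -0.25 0 0 0;1 0.99 -0.35 -0.25 0 0 0'; python3 -c "
from h import *
print(manip.observe()['joint_pos'])"
```

```text
t: 3.05
ee_pos: [0.4007, -0.4503, 0.2622]
tool_rot: [[0.961, 0.277, 0.0], [0.277, -0.961, -0.0], [0.0, 0.0, -1.0]]
force: [0.9, 0.8, 1.0]
finger_gap: 0.997
[ 7.95564561e-01  4.79156057e-01  2.49310813e-03  1.54059942e+00
 -1.29741901e-03  1.12165743e+00 -4.92127494e-01]
```

```bash
python3 -m crank '1 .53 -.96 0 0 0 0;1 .53 -.96 0 0 0 0;1 .53 -.96 0 0 0 0;1 .53 -.96 0 0 0 0;1 .53 -.96 0 0 0 0;1 .53 -.96 0 0 0 0;1 .53 -.96 0 0 0 0;1 .53 -.96 0 0 0 0;1 .53 -.96 0 0 0 0;1 .53 -.96 0 0 0 0;1 .53 -.96 0 0 0 0;1 .53 -.96 0 0 0 0;1 .53 -.96 0 0 0 0;1 .53 -.96 0 0 0 0;1 .53 -.96 0 0 0 0;1 .53 -.96 0 0 0 0;1 .53 -.96 0 0 0 0;1 .53 -.96 0 0 0 0;1 .53 -.96 0 0 0 0;1 .53 -.96 0 0 0 0' && python3 -m crank '1 .4 -.98 .15 0 0 0;1 .4 -.98 .15 0 0 0;1 .4 -.98 .15 0 0 0;1 .4 -.98 .15 0 0 0;1 .4 -.98 .15 0 0 0;1 .4 -.98 .15 0 0 0;1 .4 -.98 .15 0 0 0;1 .4 -.98 .15 0 0 0;1 .4 -.98 .15 0 0 0;1 .4 -.98 .15 0 0 0;1 .4 -.98 .15 0 0 0;1 .4 -.98 .15 0 0 0;1 .4 -.98 .15 0 0 0;1 .4 -.98 .15 0 0 0;1 .4 -.98 .15 0 0 0;1 .4 -.98 .15 0 0 0;1 0 -.98 0 0 0 0;1 0 0 0 0 0 0'
python3 - <<'E'
from h import *
# refined values from crop corners; and cradle base corners
d=cam('top')
c=np.array([[63,123],[140,98],[218,375],[145,400]])/4+[180,200]
P=np.array([onz(d,p,.023) for p in c]); print(P.mean(0),[np.degrees(np.arctan2(*(a-b)[[1,0]])) for a,b in((P[0],P[3]),(P[1],P[2]))])
k=np.array([[465,137],[560,436],[718,382]])-[400,0]; k=k/[4.444,5]+[430,210]
Q=np.array([onz(d,p,.014) for p in k]);print('base',(Q[0]+Q[2])/2,np.degrees(np.arctan2(*(Q[0]-Q[1])[[1,0]])),np.degrees(np.arctan2(*(Q[1]-Q[2])[[1,0]]))-90, [np.linalg.norm(Q[i]-Q[i+1]) for i in(0,1)])
for r in manip.mark_of('scene','log_center')[:2]: print(r)
E
```

```text
t: 5.05
ee_pos: [0.4976, -0.0223, 0.262]
tool_rot: [[0.961, 0.277, 0.0], [0.277, -0.961, -0.0], [0.0, 0.0, -1.0]]
force: [0.1, -0.7, -0.8]
finger_gap: 1.001
t: 6.85
ee_pos: [0.5266, 0.3359, 0.2136]
tool_rot: [[0.96, 0.281, -0.001], [0.281, -0.96, 0.002], [-0.001, -0.002, -1.0]]
force: [-0.6, 0.1, 0.7]
finger_gap: 1.0
[0.52197579 0.33642165 0.023     ] [np.float64(18.515916449508875), np.float64(17.39436201076576)]
base [ 0.52444291 -0.27216462  0.014     ] 17.079835321343914 16.680178405526277 [np.float64(0.14913480049840278), np.float64(0.08855175712648826)]
{'xy': [0.7256, 0.7771], 'score': 0.69}
{'xy': [0.8197, 0.64], 'score': 0.65}
```

```bash
python3 -m crank '1 -.2 -.1 0.5 0 0 -.34;1 0 0 1 0 0 0;1 0 0 1 0 0 0;1 0 0 1 0 0 0;1 0 0 1 0 0 0;1 0 0 1 0 0 0;1 0 0 1 0 0 0;1 0 0 1 0 0 0;1 0 0 1 0 0 0;1 0 0 1 0 0 0;1 0 0 .5 0 0 0;1 0 0 .25 0 0 0;1 0 0 0 0 0 0;1 0 0 0 0 0 0' && python3 -m crank '0 0 0 0 0 0 0;0 0 0 0 0 0 0;0 0 0 0 0 0 0;0 0 0 0 0 0 0;0 0 0 0 0 0 0;0 0 0 0 0 0 0;0 0 0 0 0 0 0' 30
```

```text
t: 8.35
ee_pos: [0.5245, 0.3334, 0.0097]
tool_rot: [[0.952, 0.305, 0.001], [0.305, -0.952, 0.001], [0.001, -0.0, -1.0]]
force: [-0.3, -0.5, 0.4]
finger_gap: 1.003
t: 9.05
ee_pos: [0.5237, 0.3343, 0.0091]
tool_rot: [[0.952, 0.305, -0.0], [0.305, -0.952, 0.001], [0.0, -0.001, -1.0]]
force: [-1.1, 3.0, 3.3]
finger_gap: 0.443
```

```bash
python3 -m crank '0 0 0 0 0 0 0;0 0 0 0 0 0 0;0 0 0 -.5 0 0 0;0 0 0 -1 0 0 0;0 0 0 -1 0 0 0;0 0 0 -.5 0 0 0;0 0 0 0 0 0 0'
python3 - <<'E'
from h import *
a=cam('scene');b=cam('top')
cv2.imwrite('pics/lift.png',np.hstack([cv2.resize(a['img'][210:360,340:500,::-1],(400,375),interpolation=2),cv2.resize(b['img'][190:320,150:290,::-1],(400,375),interpolation=2)]))
E
```

```text
t: 9.75
ee_pos: [0.5251, 0.3333, 0.0703]
tool_rot: [[0.952, 0.305, 0.003], [0.305, -0.952, 0.001], [0.003, -0.0, -1.0]]
force: [-0.8, -0.2, -0.9]
finger_gap: 0.005
```

View pics/lift.png

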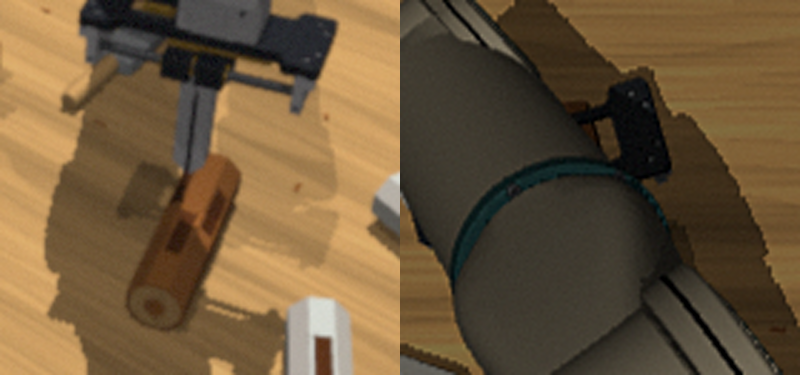

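Run:
```python
from h import *
d=cam('scene')
for n,z in(('log',0),('log_center',.023)):
  for r in manip.mark_of('scene',n)[:3]:
    uv=np.array(r['xy'])*[640,480]; print(n,round(r['score'],2),uv.round(1),onz(d,uv,z).round(3))
s=manip.observe(); print(s['finger_gap'],s['ee_pos'],'tcp px',proj(d,s['ee_pos']))
# model outline of the log: candidate pose
im=d['img'].copy()
def oct(c,yaw):
    ax=np.array([np.cos(yaw),np.sin(yaw),0]);ay=np.array([-ax[1],ax[0],0])
    for e in(-.085,.085):
        pts=[]
        for k in range(8):
            a=np.pi/8+k*np.pi/4;r=.023/np.cos(np.pi/8)
            pts.append(proj(d,np.array([c[0],c[1],.023])+ax*e+ay*r*np.cos(a)+np.array([0,0,r*np.sin(a)])))
        cv2.polylines(im,[np.round(np.array(pts)*16).astype(int)],True,(0,255,0),1,cv2.LINE_AA,4)
oct((.522,.337),np.radians(18))
d['img']=im
save(d,'fit.png',5,(360,230,500,350))
```

```text
log 0.81 [524.8 320.7] [ 0.397  0.52  -0.   ]
log 0.65 [413.9 311. ] [0.519 0.335 0.   ]
log 0.65 [466.6 381.7] [0.611 0.511 0.   ]
log_center 0.95 [471.  371.6] [0.604 0.512 0.023]
log_center 0.63 [525.7 307.5] [0.385 0.511 0.023]
log_center 0.6 [307.  233.9] [0.487 0.011 0.023]
0.00382113049839755 [0.52320797 0.33259755 0.06778946] tcp px [414.75375728 286.66325074]
```

View pics/fit.png

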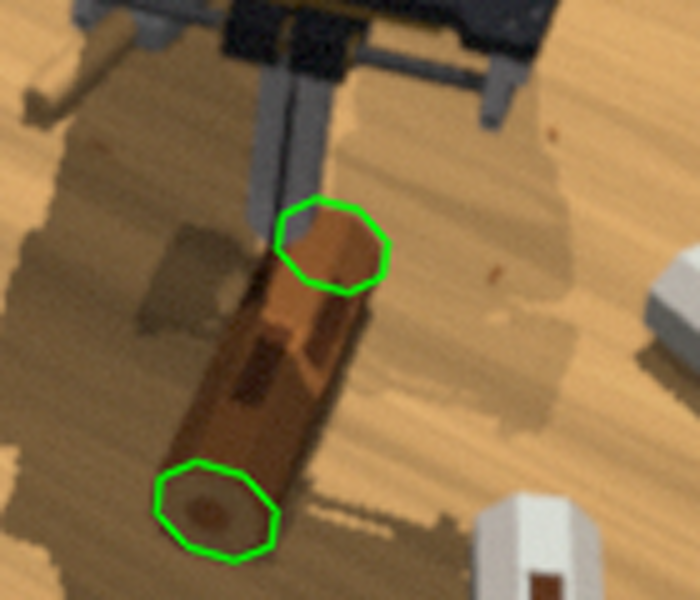

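```bash
python3 -m crank '1 0 0 0 0 0 0;1 0 0 0 0 0 0;1 0 0 0 0 0 0;1 0 0 0 0 0 0;1 0 0 0 0 0 0;1 0 0 0 0 0 0;1 0 0 0 0 0 0;1 0 0 0 0 0 0;1 0 0 0 0 0 0;1 0 0 0 0 0 0;1 0 0 1 0 0 0;1 0 0 1 0 0 0;1 0 0 0.8 0 0 0;1 0 0 0 0 0 0;1 0 0 0 0 0 0'
python3 - <<'E'
from h import *
print(manip.hold_point_z)
d=cam('scene'); s=manip.observe(); R=np.array(s['tool_rot']);p=np.array(s['ee_pos']); print(p,s['finger_gap'],s['force'])
im=d['img'].copy()
for k,col in((0,(0,255,0)),(-.02,(255,0,255))):
  for sg in(-1,1):
    q=proj(d,p+R@np.array([0,sg*.047,k])); cv2.circle(im,tuple(np.round(q*16).astype(int)),12,col,-1,cv2.LINE_AA,4); print(k,sg,q.round(1))
d['img']=im
save(d,'tips.png',5,(355,225,505,345))
E
```

```text
t: 11.5
ee_pos: [0.5239, 0.3333, 0.0128]
tool_rot: [[0.952, 0.305, -0.0], [0.305, -0.952, -0.0], [-0.0, 0.0, -1.0]]
force: [-0.5, 0.1, 0.1]
finger_gap: 0.997
0.0188
[0.52432312 0.33361999 0.0134134 ] 1.000008158552587 [-0.36855371  0.03106741 -0.28257035]
0 -1 [435.1 313.6]
0 1 [390.4 301.1]
-0.02 -1 [436.2 306.3]
-0.02 1 [391.  293.9]
```

View pics/tips.png

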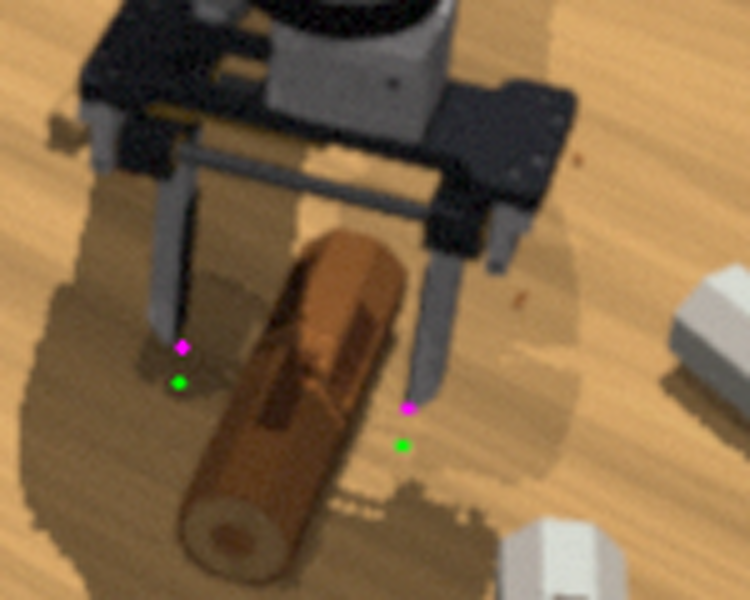

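```bash
python3 -m crank '1 0 0 .4 0 0 0;1 0 0 .25 0 0 0;1 0 0 0 0 0 0;1 0 0 0 0 0 0' ; python3 -m crank '1 0 0 .2 0 0 0;1 0 0 0 0 0 0;1 0 0 0 0 0 0'
```

```text
t: 11.95
ee_pos: [0.5238, 0.3332, -0.0002]
tool_rot: [[0.952, 0.305, -0.0], [0.305, -0.952, -0.0], [-0.0, 0.0, -1.0]]
force: [-0.1, -1.2, 0.6]
finger_gap: 1.002
t: 12.25
ee_pos: [0.5238, 0.3332, -0.0042]
tool_rot: [[0.952, 0.305, -0.0], [0.305, -0.952, -0.0], [-0.0, 0.0, -1.0]]
force: [0.5, -0.1, 0.0]
finger_gap: 1.002
```

```bash
python3 -m crank '1 0 0 .25 0 0 0;1 0 0 .2 0 0 0;1 0 0 0 0 0 0' && python3 -m crank '0 0 0 0 0 0 0;0 0 0 0 0 0 0;0 0 0 0 0 0 0;0 0 0 0 0 0 0;0 0 0 0 0 0 0;0 0 0 0 0 0 0;0 0 0 0 0 0 0;0 0 0 0 0 0 0;0 0 0 0 0 0 0' 30; python3 -m crank '0 0 0 -.25 0 0 0;0 0 0 -1 0 0 0;0 0 0 -1 0 0 0;0 0 0 -1 0 0 0;0 0 0 0 0 0 0;0 0 0 0 0 0 0'
```

```text
t: 12.55
ee_pos: [0.5233, 0.3328, -0.0139]
tool_rot: [[0.952, 0.305, -0.001], [0.305, -0.952, -0.001], [-0.001, 0.0, -1.0]]
force: [0.2, 0.3, -0.1]
finger_gap: 1.0
t: 13.45
ee_pos: [0.5238, 0.3339, -0.013]
tool_rot: [[0.952, 0.305, 0.0], [0.305, -0.952, 0.001], [0.0, -0.001, -1.0]]
force: [0.4, 2.0, 0.8]
finger_gap: 0.488
t: 14.05
ee_pos: [0.5238, 0.3325, 0.0516]
tool_rot: [[0.952, 0.305, -0.0], [0.305, -0.952, -0.001], [-0.0, 0.001, -1.0]]
force: [0.0, -0.4, -1.9]
finger_gap: 0.487
```

```bash
python3 -m crank '0 0 0 -.8 0 0 .16;0 -.29 .965 -.8 0 0 0;0 -.29 .965 -.8 0 0 0;0 -.29 .965 -.8 0 0 0;0 -.29 .965 -.8 0 0 0;0 -.29 .965 -.8 0 0 0;0 -.29 .965 -.8 0 0 0;0 -.29 .965 -.8 0 0 0;0 -.29 .965 -.8 0 0 0;0 -.29 .965 0 0 0 0;0 -.29 .965 0 0 0 0;0 -.29 .965 0 0 0 0;0 -.29 .965 0 0 0 0;0 -.29 .965 0 0 0 0;0 -.29 .965 0 0 0 0;0 -.29 .965 0 0 0 0;0 -.29 .965 0 0 0 0;0 -.29 .965 0 0 0 0;0 -.29 .965 0 0 0 0;0 -.29 .965 0 0 0 0' && python3 -m crank '0 -.29 .965 0 0 0 0;0 -.29 .965 0 0 0 0;0 -.29 .965 0 0 0 0;0 -.29 .965 0 0 0 0;0 -.29 .965 0 0 0 0;0 -.29 .965 0 0 0 0;0 -.29 .965 0 0 0 0;0 -.29 .965 .3 0 0 0;0 -.29 .965 .5 0 0 0;0 -.29 .965 .5 0 0 0;0 -.29 .965 .5 0 0 0;0 0 0 .5 0 0 0;0 0 0 0 0 0 0;0 0 0 0 0 0 0'
```

```text
t: 16.05
ee_pos: [0.5241, -0.0507, 0.1943]
tool_rot: [[0.957, 0.292, -0.003], [0.292, -0.957, -0.0], [-0.003, -0.001, -1.0]]
force: [-0.1, -0.9, -3.1]
finger_gap: 0.489
t: 17.45
ee_pos: [0.5263, -0.2697, 0.1494]
tool_rot: [[0.956, 0.293, -0.001], [0.293, -0.956, 0.002], [-0.0, -0.002, -1.0]]
force: [-0.8, -0.4, -2.7]
finger_gap: 0.489
```

```bash
cat >> h.py <<'E'
def box_pts(c,yaw,P):
    R=np.array([[np.cos(yaw),-np.sin(yaw),0],[np.sin(yaw),np.cos(yaw),0],[0,0,1]]); return np.array(c)+np.array(P)@R.T
def line(d,im,P,col,closed=True):
    q=np.array([proj(d,p) for p in P]); cv2.polylines(im,[np.round(q*16).astype(int)],closed,col,1,cv2.LINE_AA,4)
def logm(d,im,c,yaw,col):
    a=np.pi/8+np.arange(8)*np.pi/4; r=.023/np.cos(np.pi/8)
    for e in(-.085,.085): line(d,im,box_pts(c,yaw,np.c_[np.full(8,e),r*np.cos(a),r*np.sin(a)]),col)
def vm(d,im,c,yaw,col):
    for e in(-.064,-.046,.046,.064): line(d,im,box_pts(c,yaw,[(e,-.026,.094),(e,0,.068),(e,.026,.094)]),col,False)
E
python3 - <<'E'
from h import *
s=manip.observe();p=np.array(s['ee_pos']);R=np.array(s['tool_rot']);yaw=np.arctan2(R[1,0],R[0,0]);print(p,np.degrees(yaw))
out=[]
for c,(x0,y0,x1,y1) in(('scene',(160,110,280,230)),('top',(430,200,550,320))):
    d=cam(c); big=cv2.resize(d['img'],None,fx=3.3,fy=3.3,interpolation=2); k=3.3
    D=dict(d); D['cx']=d['cx']*k;D['cy']=d['cy']*k
    import h
    def pr(d,pt,f=240/np.tan(np.radians(d['vfov'])/2)*k):
        q=np.array(d['world_to_cam'])@np.append(pt,1); return np.array([D['cx']+f*q[0]/-q[2],D['cy']-f*q[1]/-q[2]])
    h.proj=pr
    logm(D,big,p+[0,0,.0365],yaw,(0,255,0)); vm(D,big,(.525,-.273,0),np.radians(17),(255,0,255))
    out.append(big[int(y0*k):int(y0*k)+396,int(x0*k):int(x0*k)+396])
cv2.imwrite('pics/over.png',np.hstack(out)[...,::-1])
E
```

```text
[ 0.52634515 -0.26974195  0.14935611] 17.04216852993908
```

View pics/over.png

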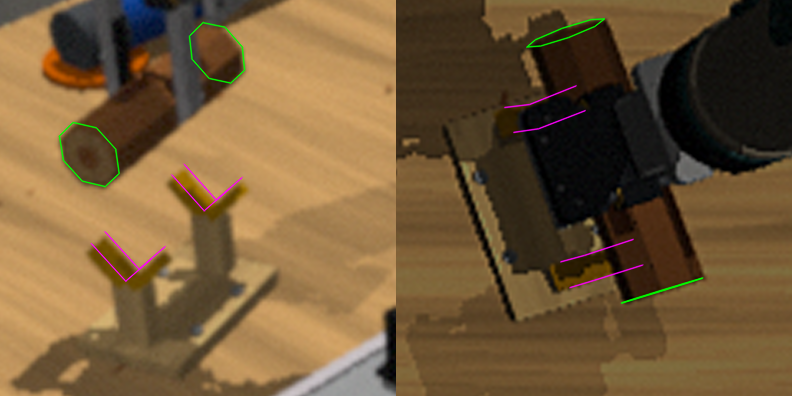

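```bash
python3 -m crank '0 -.05 .1 .6 0 0 0;0 0 0 1 0 0 0;0 0 0 1 0 0 0;0 0 0 .7 0 0 0;0 0 0 .3 0 0 0;0 0 0 0 0 0 0;0 0 0 0 0 0 0';python3 -m crank '0 0 0 .1 0 0 0;0 0 0 .1 0 0 0;0 0 0 .1 0 0 0;0 0 0 .1 0 0 0;0 0 0 0 0 0 0'
```

```text
t: 18.25
ee_pos: [0.5266, -0.2737, 0.0784]
tool_rot: [[0.956, 0.292, 0.001], [0.292, -0.956, -0.0], [0.001, 0.001, -1.0]]
force: [-0.2, 0.8, -3.4]
finger_gap: 0.487
t: 18.75
ee_pos: [0.5258, -0.2735, 0.0696]
tool_rot: [[0.957, 0.292, -0.0], [0.292, -0.957, 0.0], [-0.0, -0.0, -1.0]]
force: [-0.5, -1.0, -1.9]
finger_gap: 0.488
```

```bash
for i in 1; do python3 -m crank '0 0 0 .1 0 0 0;0 0 0 .1 0 0 0;0 0 0 0 0 0 0'; done; python3 -m crank '0 0 0 .1 0 0 0;0 0 0 0 0 0 0'
```

```text
t: 19.05
ee_pos: [0.526, -0.2732, 0.0658]
tool_rot: [[0.956, 0.292, -0.0], [0.292, -0.956, 0.0], [0.0, -0.0, -1.0]]
force: [-0.7, 0.2, -2.4]
finger_gap: 0.486
t: 19.25
ee_pos: [0.526, -0.2724, 0.0649]
tool_rot: [[0.956, 0.292, -0.0], [0.292, -0.956, 0.001], [0.0, -0.001, -1.0]]
force: [-1.6, 3.7, 7.3]
finger_gap: 0.484
```

```bash
python3 -m crank '0 0 0 .05 0 0 0;0 0 0 0 0 0 0' 5; python3 -m crank '.6 0 0 0 0 0 0;.6 0 0 0 0 0 0;.6 0 0 0 0 0 0;1 0 0 0 0 0 0;1 0 0 0 0 0 0;1 0 0 0 0 0 0;1 0 0 0 0 0 0'; python3 -m crank '1 0 0 -.5 0 0 0;1 0 0 -1 0 0 0;1 0 0 -1 0 0 0;1 0 0 -1 0 0 0;1 0 0 -1 0 0 0;1 0 0 -1 0 0 0;1 0 0 -1 0 0 0;1 0 0 -1 0 0 0;1 0 0 0 0 0 0'
python3 - <<'E'
from h import *
d=cam('scene'); save(d,'seat.png',4,(150,110,290,240))
E
```

```text
t: 19.45
ee_pos: [0.5262, -0.2722, 0.0638]
tool_rot: [[0.956, 0.292, 0.0], [0.292, -0.956, 0.001], [0.0, -0.001, -1.0]]
force: [-3.1, 2.6, 6.0]
finger_gap: 0.489
t: 20.15
ee_pos: [0.526, -0.2736, 0.0629]
tool_rot: [[0.956, 0.292, 0.0], [0.292, -0.956, 0.0], [0.0, 0.0, -1.0]]
force: [1.3, 0.5, -1.1]
finger_gap: 0.904
t: 21.05
ee_pos: [0.528, -0.2744, 0.2163]
tool_rot: [[0.957, 0.292, 0.006], [0.292, -0.957, -0.003], [0.005, 0.004, -1.0]]
force: [-0.6, 0.0, -0.1]
finger_gap: 1.001
```

View pics/seat.png

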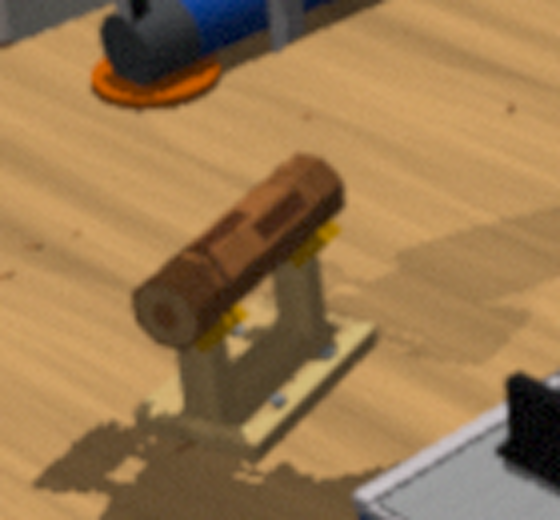

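The blank is seated along the cradle on both rests, with near end at crop (170,315) and far end at (315,185). Next is the gate: work out the extractor's yaw and turn the tool 73°.

```bash
python3 -m crank '1 0 0 0 0 0 -1;1 0 0 0 0 0 -1;1 0 0 0 0 0 -1;1 0 0 0 0 0 -1;1 0 0 0 0 0 -1;1 0 0 0 0 0 -1;1 0 0 0 0 0 -1;1 0 0 0 0 0 -1;1 0 0 0 0 0 -1;1 0 0 0 0 0 -1;1 0 0 0 0 0 -1;1 0 0 0 0 0 -1;1 0 0 0 0 0 -1;1 0 0 0 0 0 -1;1 0 0 0 0 0 -.6;1 0 0 0 0 0 0'
python3 - <<'E'
from h import *
d=cam('top')
L=lambda a,b,z: (lambda v: np.degrees(np.arctan2(v[1],v[0])))(onz(d,np.array(a)/4+[300,185],z)-onz(d,np.array(b)/4+[300,185],z))
print('rails',L((112,82),(112,432),.086),L((325,82),(328,432),.086),'front',L((112,432),(328,432),.086)-90)
q=lambda a,z:onz(d,np.array(a)/4+[300,185],z).round(4)
print('pointer',q((113,235),.087),'clip far/near',q((80,335),.092),q((80,359),.092),'corners FL FR',q((112,432),.086),q((328,432),.086),'grip top face',q((220,220),.136))
for c in('top','scene'):
  for n,z in(('grip_point',.116),('gate_pointer',.087),('mark_top',.087),('extractor',0)):
    d=cam(c)
    for r in manip.mark_of(c,n)[:1]: print(c,n,round(r['score'],2),onz(d,np.array(r['xy'])*[640,480],z).round(4))
print(manip.observe()['joint_pos'][6])
E
```

```text
t: 22.7
ee_pos: [0.5252, -0.2733, 0.2117]
tool_rot: [[0.0, 1.0, -0.002], [1.0, -0.0, 0.001], [0.001, -0.002, -1.0]]
force: [-0.6, -0.1, 0.2]
finger_gap: 0.996
rails -0.11938423484477048 -0.7304365782602571 front 0.07426880969158844
pointer [0.5537 0.0718 0.087 ] clip far/near [0.4965 0.0903 0.092 ] [0.4831 0.0903 0.092 ] corners FL FR [0.4434 0.0725 0.086 ] [ 0.4435 -0.0467  0.086 ] grip top face [0.553  0.0151 0.136 ]
top grip_point 0.76 [0.551  0.0155 0.116 ]
top gate_pointer 0.97 [0.5559 0.0728 0.087 ]
top mark_top 0.43 [0.4929 0.0921 0.087 ]
top extractor 0.83 [0.5463 0.0182 0.    ]
scene grip_point 0.98 [0.5606 0.0236 0.116 ]
scene gate_pointer 0.78 [0.5547 0.0745 0.087 ]
scene mark_top 0.56 [0.492  0.0934 0.087 ]
scene extractor 0.76 [0.5613 0.0158 0.    ]
0.1594979506973585
```

```bash
python3 -m crank '1 .953 .0945 0 0 0 0;1 .953 .0945 0 0 0 0;1 .953 .0945 0 0 0 0;1 .953 .0945 0 0 0 0;1 .953 .0945 0 0 0 0;1 .953 .0945 0 0 0 0;1 .953 .0945 0 0 0 0;1 .953 .0945 0 0 0 0;1 .953 .0945 0 0 0 0;1 .953 .0945 0 0 0 0;1 .953 .0945 0 0 0 0;1 .953 .0945 0 0 0 0;1 .953 .0945 0 0 0 0;1 .953 .0945 0 0 0 0;1 .953 .0945 0 0 0 0;1 0 0 0 0 0 0;1 0 0 0 0 0 0'; python3 -m crank '1 0 0 1 0 0 0;1 0 0 1 0 0 0;1 0 0 1 0 0 0;1 0 0 1 0 0 0;1 0 0 1 0 0 0;1 0 0 .7 0 0 0;1 0 0 .4 0 0 0;1 0 0 0 0 0 0'
```

```text
t: 25.25
ee_pos: [0.5545, 0.0118, 0.2129]
tool_rot: [[0.0, 1.0, -0.0], [1.0, -0.0, -0.001], [-0.001, -0.0, -1.0]]
force: [1.0, -0.6, 0.2]
finger_gap: 1.001
t: 26.05
ee_pos: [0.554, 0.0116, 0.0901]
tool_rot: [[0.001, 1.0, -0.002], [1.0, -0.001, -0.0], [-0.0, -0.002, -1.0]]
force: [-0.9, -0.8, -0.7]
finger_gap: 1.004
```

```bash
python3 -m crank '1 0 0 .4 0 0 0;1 0 0 .2 0 0 0;1 0 0 0 0 0 0'; python3 -m crank '0 0 0 0 0 0 0;0 0 0 0 0 0 0;0 0 0 0 0 0 0;0 0 0 0 0 0 0;0 0 0 0 0 0 0;0 0 0 0 0 0 0;0 0 0 0 0 0 0;0 0 0 0 0 0 0;0 0 0 0 0 0 0;0 0 0 0 0 0 0;0 0 0 0 0 0 0;0 0 0 0 0 0 0;0 0 0 0 0 0 0' 45
```

```text
t: 26.35
ee_pos: [0.5544, 0.0122, 0.0787]
tool_rot: [[0.001, 1.0, -0.0], [1.0, -0.001, -0.0], [-0.0, -0.0, -1.0]]
force: [-0.8, 0.4, 0.3]
finger_gap: 1.0
t: 27.65
ee_pos: [0.5552, 0.0124, 0.0789]
tool_rot: [[0.001, 1.0, 0.001], [1.0, -0.001, 0.0], [0.0, 0.001, -1.0]]
force: [0.9, -0.5, -2.6]
finger_gap: 0.147
```

```bash
python3 -m crank '0 0 -.15 0 0 0 0;0 0 -.3 0 0 0 0;0 0 -.3 0 0 0 0;0 0 -.3 0 0 0 0;0 0 -.3 0 0 0 0;0 0 -.3 0 0 0 0;0 0 -.3 0 0 0 0;0 0 -.3 0 0 0 0;0 0 -.3 0 0 0 0;0 0 -.3 0 0 0 0;0 0 -.25 0 0 0 0;0 0 0 0 0 0 0;0 0 0 0 0 0 0'
python3 - <<'E'
from h import *
out=[]
for c in('top','scene'):
  d=cam(c)
  for n,z in(('gate_pointer',.087),('mark_top',.087)):
    for r in manip.mark_of(c,n)[:2]: print(c,n,round(r['score'],2),(np.array(r['xy'])*[640,480]).round(1),onz(d,np.array(r['xy'])*[640,480],z).round(4))
  x0,y0=((295,225) if c=='top' else (295,190)); out.append(cv2.resize(d['img'][y0:y0+65,x0:x0+65,::-1],(390,390),interpolation=2))
cv2.imwrite('pics/gate.png',np.hstack(out))
E
```

```text
t: 28.95
ee_pos: [0.4962, 0.0127, 0.0789]
tool_rot: [[0.001, 1.0, 0.006], [1.0, -0.001, 0.002], [0.002, 0.006, -1.0]]
force: [10.2, -0.9, -11.3]
finger_gap: 0.145
top gate_pointer 0.61 [329.9 270.6] [0.493  0.0682 0.087 ]
top gate_pointer 0.36 [485.2 256.2] [ 0.526  -0.2789  0.087 ]
top mark_top 0.65 [318.9 268.9] [0.4968 0.0927 0.087 ]
top mark_top 0.6 [325.6 272.9] [0.4879 0.0777 0.087 ]
scene gate_pointer 0.74 [324.4 219.8] [0.4858 0.0642 0.087 ]
scene mark_top 0.58 [331.7 224.9] [0.4901 0.0892 0.087 ]
scene mark_top 0.51 [211.8 168.9] [ 0.5017 -0.2979  0.087 ]
```

View pics/gate.png

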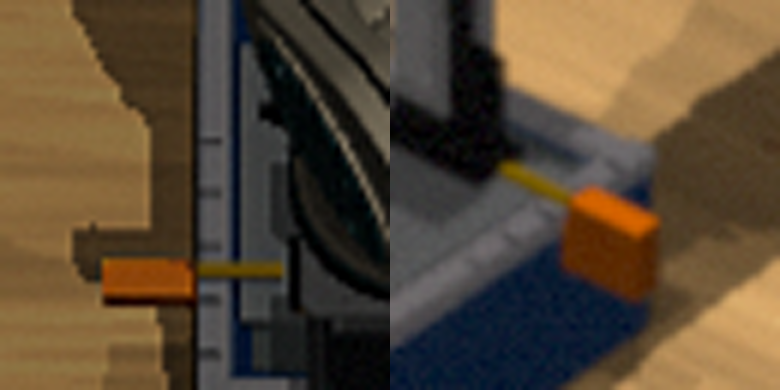

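The pointer (crop row 270) is beside the clip (rows 258–297) but about 3 mm short of its middle. I'll pull a little further.

```bash
python3 -m crank '0 0 -.15 0 0 0 0;0 0 0 0 0 0 0;0 0 0 0 0 0 0;0 0 0 0 0 0 0;0 0 0 0 0 0 0'
python3 - <<'E'
from h import *
out=[]
for c in('top','scene'):
  d=cam(c)
  x0,y0,w,k=((295,225,65,6) if c=='top' else (150,120,195,2)); out.append(cv2.resize(d['img'][y0:y0+w,x0:x0+w,::-1],(390,390),interpolation=2))
cv2.imwrite('pics/gate2.png',np.hstack(out))
print(manip.observe()['t'])
E
```

```text
t: 29.75
ee_pos: [0.4935, 0.0127, 0.0789]
tool_rot: [[0.001, 1.0, 0.007], [1.0, -0.001, 0.002], [0.002, 0.007, -1.0]]
force: [11.5, -0.3, -11.4]
finger_gap: 0.149
29.85
```

View pics/gate2.png

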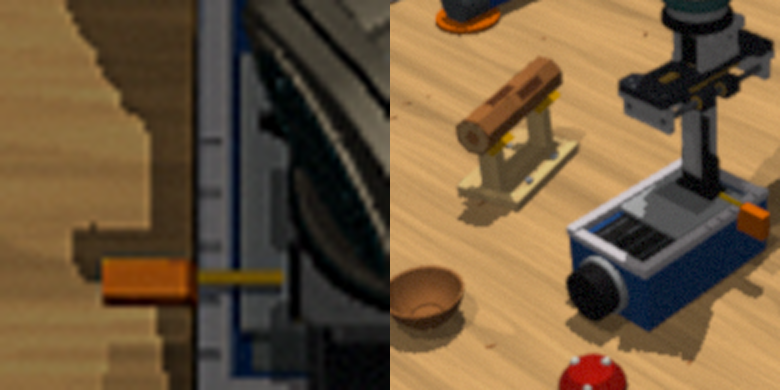

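The pointer (row 277) now sits at the clip's middle (rows 258–297). The blank is still in the cradle, so I'm handing in.

```bash
python3 -c "
from workcell import manip
print(manip.job_done()); s=manip.observe(); print(s['t'],s['ee_pos'],s['finger_gap'])"
```

```text
the job is handed in; nothing more can be done
None
the job is handed in; nothing more can be done
```

The job is handed in. The brown blank lies seated and released in both V rests, and the gate is held open at the orange clip.

- **Blank:** I lowered it until the force showed contact, about 1 mm above the expected seat height, then let go. The last picture shows it still along the cradle and roughly centred.
- **Gate:** I pulled it about 62 mm, and the pointer stands at the clip's middle to within about 1 mm in the top view. The arm still holds it, with about 11.5 N of spring pull and the fingers closed on the 14 mm grip plate. The hand-in came at about 30 s of the 51 s allowed.
- **What went wrong:** The first grasp of the blank slipped off upwards. The fingertips turned out to be about 20 mm higher than the reported TCP, so I regrasped lower and kept that correction for the rest. The blank had not moved visibly.
- **Checks that disagreed:** The networks' pointer and clip positions were up to 9 mm apart, so I judged the alignment from the enlarged picture. The wrist also reads about 11 N vertically while holding, unexplained but well under the limits.
- **Not checked:** The bowl and mushroom look undisturbed in the last picture, which shows only part of the mushroom. The brush was not in that final view.

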